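# Snap the grille onto the bench fume extractor's filter box

## Task

Close up the fume extractor's filter box: pull its sprung stop bolt out to its stop by the knob, where it catches, then set the loose grille over the mouth, legs down, and press it until it snaps home, flat on the rim. Keep pressing down on it, firmly (about 10 N), and finish like that, still pressing, without letting go; leave the other things on the bench where they are.

Things in the scene. Friction and masses are not known exactly. Their poses are not given: they have to be found in the camera images.
- filterbox: The filter box, fixed to the bench: an upright painted grey box 100 (x) x 150 (y) x 90 mm high with a mouth 65 (x) x 100 (y) mm in its top (pleated filter 37 mm below the rim), a black pipe stub on its back (+x) and the bolt on its front (-x). Origin: centre of its underside. Two sprung steel rollers, 10 mm below the rim, stand 5 mm into the mouth from its y ends: they are the snaps.
- mouth (a point): Centre of the filter box's mouth, level with the rim (90 mm above the bench); axes as the filter box. As the grille goes in, its beads meet the rollers with the plate about 13 mm above the rim and it stays there; it then takes 12 to 20 N pressed in the middle; about 7 mm above the rim the beads pass, the force drops suddenly and the plate goes down flat on the rim.
- bolt (a joint): Travel of the stop bolt, m: 0 is in, as at the start, its flat tongue standing 12 mm into the mouth from the front (top 4 mm below the rim), where it stops the grille before it can snap; 0.020 is out against the stop, clear of the mouth. It moves to the box's -x. A spring (2 N in, 4 N out) draws it back in; over the last 10 mm it rides over a catch (about 10 N) that holds it out, at 0.019 or more.
- bolt_knob (a point): Centre of the top of the bolt's knob: an upright steel cylinder 18 mm in diameter, 34 mm high, its top 30 mm above the rim, on a 14 mm wide steel bar, on the box's centre line 68 mm in front (-x) of the mouth's centre with the bolt in, 88 mm with it out. Moves with the bolt; axes as the filter box.
- grille: The loose grille, grey plastic, 75 to 155 g, standing on its legs. Origin: centre of its underside, at the foot of the legs. Plate 88 (x) x 124 (y) x 6 mm with dark slots. Under it two legs at the y ends with a round 8 mm bead along each foot, 60 mm long in x and 95 mm over both in y, and two 15 mm deep skirts on the x sides. A half turn makes no difference.
- grille_seat (a point): Centre of the underside of the grille's plate, 21 mm above the grille's origin; at mouth when home, with x and y along the box's x and y (2.5 mm play every way in the mouth). Axes as the grille.
- grille_rib (a point): Centre of the top of the grip rib in the middle of the grille's plate: 14 mm thick (x), 60 mm long (y), 30 mm high; its top is 57 mm above the grille's origin and 36 mm above grille_seat. Axes as the grille.
- fluxjar: Bystander: small amber jar, 36 mm across, 45 mm high. Origin: centre of its underside.
- tweezers: Bystander: steel soldering tweezers lying flat, 150 (x) x 12 x 6 mm. Origin: underside, middle.
- ringstick: Bystander: tapered steel ring mandrel lying down, 300 mm long (x), 25 mm at the thick -x end. Origin: underside, middle.
- mallet: Bystander: small wooden mallet lying down, handle 180 mm to its -x, head 32 mm across and 70 mm long (y). Origin: underside, at the head.
- pickle: Bystander: white ceramic bowl, 70 mm across, 40 mm high. Origin: centre of its underside.
- sizer: Bystander: brass ring lying flat, 50 mm across, 12 mm high. Origin: centre of its underside.
Things that resemble listed ones, but are neither listed nor needed, are in the scene too. What is shaped like the filterbox but green is not meant.

How it is judged:
On the way, in this order (a step that is already met when the one before it is completed fails the run):
1. the stop bolt is out at its stop (value of joint bolt above 0.017 m), for 0.2 s.
2. the grille has snapped home on the mouth (z of grille_seat in the frame of mouth below 0.003 m and horizontal distance between grille_seat and mouth below 0.007 m), for 0.1 s.
At the end, for the whole second after the job is handed in: The bolt is out (over 17 mm of 20), the grille is home (plate within 3 mm of the rim, 7 mm of the mouth's centre, 0.15 rad of square and 0.06 rad of level), and through the last second the robot keeps pressing it onto the box with more than 5 N (all of step 2 and value of joint bolt above 0.017 m and angle between the y axis of grille and the y axis of filterbox, either way round below 0.15 rad and angle between grille's own z axis and vertical below 0.06 rad and contact force between grille and filterbox above 5 N and contact force between any of the fingers, the arm and grille above 3 N); the arm keeps its last pose, push and grip.
It fails at once if another thing on the bench is moved by more than 30 mm (distance of any of fluxjar, tweezers, ringstick, mallet, pickle, sizer from where it was at the start of the episode above 0.03 m).
It also fails if it takes over 72 s, if anything falls off the work surface, if the arm or the gripper's body presses on something with over 40 N, if the wrist force passes 120 N, or if a joint passes its speed limit or range.

## Robot

A 7-joint arm with a two-finger parallel gripper is mounted at the origin on the work surface. World frame = base frame: x ahead of the robot, y to its left, z up, the work surface at z = 0. Lengths are in m, angles in rad, forces in N, time in s.
With the tool pointing down it reaches from about 0.4 to 0.85 m from the base axis. Payload 4.5 kg.
Tool frame: the origin (TCP) lies at the very end of the fingers, on their centre line; the grasp point (between the pads) lies 19 mm behind it; z points along the fingers, y is the line along which they close (so a half turn about z gives the same grasp; the last joint's range is limited). The gripper opens to 85 mm and grips with 20 to 120 N. Pads are 22 mm wide; open, the fingers measure 114 mm over their backs; the gripper's body (76 mm by 85 mm) begins 54 mm behind the grasp point. The pads swing forward as they close: fully open they stand 13 mm farther back than shut.
Start: joints at [1.229, 0.689, -0.195, 1.565, 0.157, 0.902, -0.215], TCP at [0.229, -0.581, 0.231] pointing down, gripper open.
Joint ranges: [-3.01, 3.01], [-0.46, 2.08], [-1.47, 1.51], [0.13, 2.56], [-1, 4.14], [0.04, 2.09], [-2.66, 2.66]. Speed limits (rad/s): [2.57, 2.57, 3.14, 3.14, 3.14, 3.14, 3.14].

## Interface

Orientations are given as a rotation vector (axis times angle).
In Python, from station import robot gives the robot as it stands.
- The arm moves only by the shell command python3 -m pendant 'ROWS' [OPENING] [FORCE]. ROWS is JSON, a list of rows, each a list of 2 entries, a list of its own where there are three numbers: the shift along the tool's x, y, z scaled (see below), then the turn, a rotation vector about the tool's x, y, z scaled (see below). A call has 1 to 20 rows; each row shifts and turns the commanded pose from where the row before left it, along the tool's axes as they then stand; what a row does not reach is not made up. The controller multiplies each number of a shift by 0.06 m and each number of a turn by pi/2 rad. A row lasts 1/8 s, in which the tool goes at most 62.5 mm and 10.7 degrees, less where a joint would pass 70% of its speed; a pose out of reach is approached as far as the arm can. A call with a number of a shift or a turn outside -1 to 1 is refused whole. A call with a gripper value outside its range is refused whole. OPENING is the opening, from 0 (shut) to 1 (fully open), set as the call begins (- or left out, the last holds). The fingers move at their own pace and stop on an object; FORCE is the grip in N (left out, the last holds). Time passes only in rows, so rows that do not move let the fingers close. It gives the time, the measured TCP pose, the force, the opening and the grip force at its end, in the units of the state.
- robot.sense(): the state, without advancing time (a new reading comes with each control period).
- robot.read_camera(name): name is "side" or "top"; returns a dict with "frame" (384x512x3 uint8, blue, green, red), "fx", "fy", "cx", "cy" (pixels), "position" and "orientation" of the camera in the world. Camera axes: x right, y up, looking along -z (the intrinsics and any distortion apply to the point x, -y, -z); pixel columns grow to the right and rows downward; lengths in m; the calibration is good to about 2 mm. A picture is of the moment at which its call begins. There is no depth.
- robot.hand_in(): hands the job in; it is judged then, once.
The state is a dict: "time_s": time; "qpos": joint angles; "joint_velocities": joint speeds; "joint_efforts": joint torques, N m; "ee_pos": TCP position; "ee_rot": TCP orientation; "contact_force": force on the tool from outside, world axes, zero at the start; "torque": the same for the moment, N m; "width": finger opening in m; "gripper_force": force on a finger pad.
Only numpy, scipy, OpenCV 4.12 (cv2) and the standard library are available. Lean on these libraries where they do the work, as an engineer would, in place of code of your own. Each camera call takes 0.05 s, during which the arm holds its last target. There are 200 camera calls.

## Working session

There is one attempt and no reset: what is moved stays moved. The work goes in short steps, Python scripts to look and compute and a shell command to move; the robot and the scene stay as the last step left them, time stands still between calls to the robot, and variables do not carry over. Pictures are saved under pics/ and viewed, at most 10 in all, crops included, and the job is handed in when it is done.

```bash
mkdir -p pics; ls
cat > h.py <<'E'
import numpy as np, cv2
from scipy.spatial.transform import Rotation as R
from station import robot
def Rm(o):
    o=np.array(o,float)
    if o.shape==(3,3): return o
    return (R.from_rotvec(o) if o.size==3 else R.from_quat(o)).as_matrix()
def ray(c,u,v):
    return Rm(c["orientation"])@np.array([(u-c["cx"])/c["fx"],-(v-c["cy"])/c["fy"],-1.])
def px2w(c,u,v,z):
    d=ray(c,u,v);p=np.array(c["position"]);return p+d*(z-p[2])/d[2]
def w2px(c,P):
    q=Rm(c["orientation"]).T@(np.array(P)-c["position"]);return c["cx"]+c["fx"]*q[0]/-q[2],c["cy"]-c["fy"]*q[1]/-q[2]
def state():
    s=robot.sense();print(round(s["time_s"],2),np.round(s["ee_pos"],4),np.round(Rm(s["ee_rot"]),3).tolist(),"F",np.round(s["contact_force"],1),"w",s["width"],s["gripper_force"]);return s
E
python3 - <<'E'
from h import *
s=state()
for n in("side","top"):
    c=robot.read_camera(n);print({k:v for k,v in c.items() if k!="frame"})
    cv2.imwrite(f"pics/{n}0.png",c["frame"])
E
```

```text
pics
0.0 [ 0.2291 -0.5808  0.2305] [[0.93, 0.367, -0.001], [0.367, -0.93, 0.002], [-0.0, -0.002, -1.0]] F [-0.4  0.5 -0.6] w 0.08545600892724456 0.0
{'fx': 477.8226332224834, 'fy': 477.8226332224834, 'cx': 265.9194248540772, 'cy': 185.4823069959459, 'position': array([ 0.47178154, -0.85481762,  1.19064936]), 'orientation': array([ 0.70142422, -0.02809441, -0.03958399])}
{'fx': 378.1059130975238, 'fy': 378.1059130975238, 'cx': 251.6239789970274, 'cy': 190.41480156065813, 'position': array([0.40397081, 0.09579896, 1.38953577]), 'orientation': array([ 0.09633773, -0.08174111, -1.5597993 ])}
```

Run:
```python
import cv2
for n in("side","top"):
    i=cv2.imread(f"pics/{n}0.png");cv2.imwrite(f"pics/{n}0b.png",cv2.resize(i,(800,600),interpolation=cv2.INTER_CUBIC))
```

```text
(no output)
```

View pics/side0b.png

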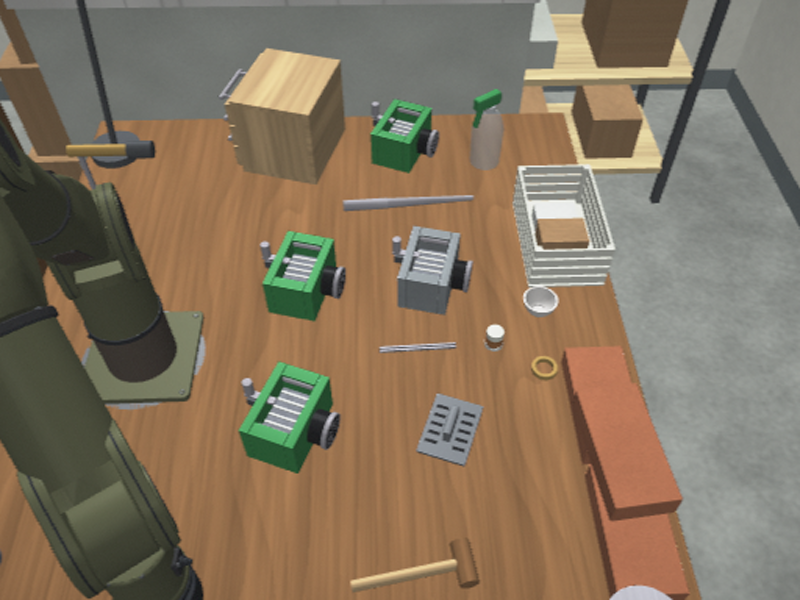

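View pics/top0b.png

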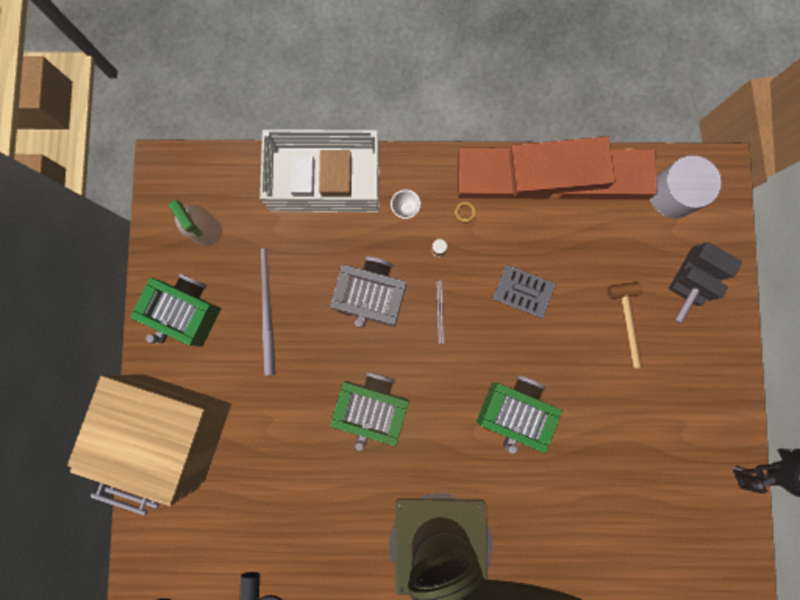

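Side view: grey box near (430,270), its knob top at (397,240), grille near (450,430). Top view: box (368,295), knob (360,321), grille (524,291). I'll enlarge these areas.

```bash
cat > mosaic.py <<'E'
import cv2,numpy as np
def tile(img,u0,v0,w=66,h=50,k=6):
    t=cv2.resize(img[v0:v0+h,u0:u0+w],None,fx=k,fy=k,interpolation=cv2.INTER_CUBIC)
    for a in range(0,w,10):
        cv2.line(t,(a*k+k//2,0),(a*k+k//2,6),(0,255,255),1);cv2.putText(t,str(u0+a),(a*k,16),0,.33,(0,255,255),1)
    for a in range(0,h,10):
        cv2.line(t,(0,a*k+k//2),(6,a*k+k//2),(0,255,255),1);cv2.putText(t,str(v0+a),(7,a*k+6),0,.33,(0,255,255),1)
    return cv2.copyMakeBorder(t,0,0,0,2,cv2.BORDER_CONSTANT)
E
python3 - <<'E'
from mosaic import *
s=cv2.imread("pics/side0.png");t=cv2.imread("pics/top0.png")
m=np.vstack([np.hstack([tile(s,243,145),tile(s,257,248)]),np.hstack([tile(t,205,162),tile(t,303,164)])])
cv2.imwrite("pics/m0.png",m)
E
```

```text
(no output)
```

View pics/m0.png

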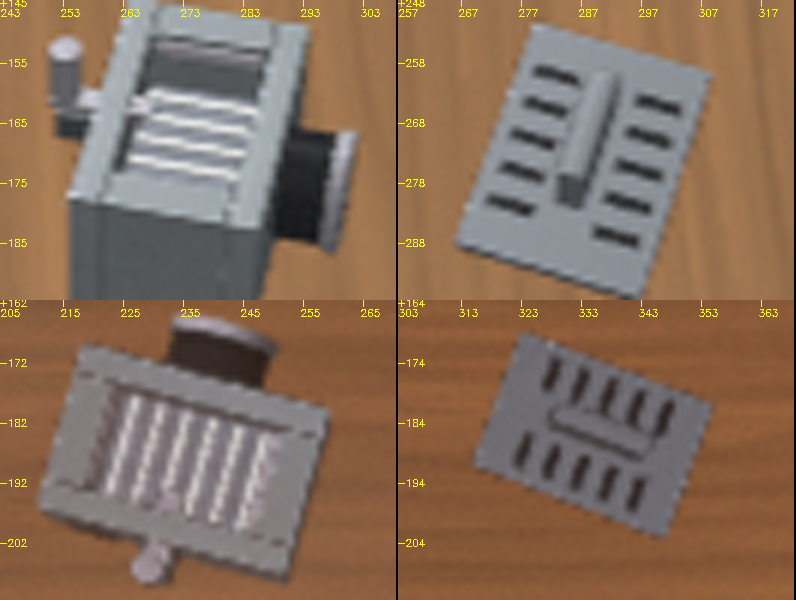

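The mosaic shows the box rim corners, the knob top and the grille plate corners clearly in both views. In mosaic pixels, the top-view rim corners are (80,347), (328,410), (286,580), (38,505), and the top-view grille corners are (518,335), (712,403), (665,537), (474,465).

Run:
```python
from h import *
from scipy.optimize import least_squares
cs={n:robot.read_camera(n) for n in("side","top")}
f=lambda o,L:[(o[0]+(x+.5)/6-.5,o[1]+(y+.5)/6-.5) for x,y in L]
# order: TL,TR,BR,BL
box={"side":f((243,145),[(122,8),(310,27),(258,228),(68,195)]),"top":f((205,162),[(80,47),(328,110),(286,280),(38,205)])}
gr={"side":f((257,248),[(137,25),(314,73),(245,298),(59,243)]),"top":f((303,164),[(120,35),(314,103),(267,237),(76,165)])}
knob={"side":f((243,145),[(65,47)])[0],"top":f((205,162),[(147,268)])[0]}
def fit(ob,z,a,b,names):
    # local corners in order for each cam. side TL=(-x,+y),TR=(+x,+y),BR=(+x,-y),BL=(-x,-y); top TL=(+x,+y),TR=(+x,-y),BR=(-x,-y),BL=(-x,+y)
    sg={"side":[(-1,1),(1,1),(1,-1),(-1,-1)],"top":[(1,1),(1,-1),(-1,-1),(-1,1)]}
    def r(p):
        e=[]
        for n in names:
            for (sx,sy),uv in zip(sg[n],ob[n]):
                l=np.array([sx*a/2,sy*b/2]);c,s=np.cos(p[2]),np.sin(p[2])
                e+=list(np.array(w2px(cs[n],[p[0]+c*l[0]-s*l[1],p[1]+s*l[0]+c*l[1],z]))-uv)
        return e
    q=least_squares(r,[.6,0,-.2]);return np.round(q.x,4),round(np.sqrt(2*q.cost/len(q.fun)),2)
for nm in (["side"],["top"],["side","top"]):
    print(nm,"box",fit(box,.09,.1,.15,nm),"grille",fit(gr,.027,.088,.124,nm))
for n in cs: print("knob",n,np.round(px2w(cs[n],*knob[n],.12),4))
```

```text
['side'] box (array([ 0.5586,  0.1655, -0.2443]), np.float64(0.83)) grille (array([ 0.5781, -0.1931, -0.3562]), np.float64(0.33))
['top'] box (array([ 0.5591,  0.1661, -0.2552]), np.float64(0.46)) grille (array([ 0.5779, -0.1926, -0.3447]), np.float64(0.31))
['side', 'top'] box (array([ 0.5588,  0.1658, -0.2497]), np.float64(0.68)) grille (array([ 0.578 , -0.1929, -0.3518]), np.float64(0.34))
knob side [0.4939 0.185  0.12  ]
knob top [0.4944 0.1837 0.12  ]
```

Both cameras agree to about 1 mm: box at (0.559, 0.166) with yaw -0.25, grille at (0.578, -0.193) with yaw -0.352. The knob is at (0.494, 0.184), which matches 68 mm in front of the mouth. I'll move towards the knob in two legs.

```bash
cat >> h.py <<'E'
def togo(P,yaw=None):
    """shift (units of .06 m) in present tool axes to P; turn units about tool z so that tool x has world yaw"""
    s=state();M=Rm(s["ee_rot"]);print("shift",np.round(M.T@(np.array(P)-s["ee_pos"])/.06,3))
    if yaw is not None:
        c,n=np.cos(yaw),np.sin(yaw);G=np.array([[c,n,0],[n,-c,0],[0,0,-1]])
        print("turn",np.round(R.from_matrix(M.T@G).as_rotvec()/(np.pi/2),3))
E
python3 -m pendant '[[[0.44,-0.25,0],[0,0,0]],[[0.44,-0.25,0],[0,0,0]],[[0.44,-0.25,0],[0,0,0]],[[0.44,-0.25,0],[0,0,0]],[[0.44,-0.25,0],[0,0,0]],[[0.44,-0.25,0],[0,0,0]],[[0.44,-0.25,0],[0,0,0]],[[0.44,-0.25,0],[0,0,0]],[[0.44,-0.25,0],[0,0,0]],[[0.44,-0.25,0],[0,0,0]],[[0.44,-0.25,0],[0,0,0]],[[0.44,-0.25,0],[0,0,0]],[[0.44,-0.25,0],[0,0,0]],[[0.44,-0.25,0],[0,0,0]],[[0,0,0],[0,0,0.1]],[[0,0,0],[0,0,0.1]],[[0,0,0],[0,0,0.1]],[[0,0,0],[0,0,0.1]],[[0,0,0],[0,0,0]]]' 0.6 40
python3 -c "
from h import *
togo([.494,.1845,.19],-.25)"
```

```text
time_s: 2.58
ee_pos: [0.4961, -0.2502, 0.2312]
ee_rot: [3.117, -0.393, -0.001]
contact_force: [-0.2, -0.2, -0.8]
width: 0.0514
gripper_force: 0.0
2.58 [ 0.4961 -0.2502  0.2312] [[0.969, -0.248, -0.0], [-0.248, -0.969, -0.0], [-0.0, 0.0, -1.0]] F [-0.2 -0.2 -0.8] w 0.05143812398470933 0.0
shift [-1.83  -7.01   0.684]
turn [ 0.  0. -0.]
```

```bash
python3 -m pendant '[[[-0.12,-0.47,0.04],[0,0,0]],[[-0.12,-0.47,0.04],[0,0,0]],[[-0.12,-0.47,0.04],[0,0,0]],[[-0.12,-0.47,0.04],[0,0,0]],[[-0.12,-0.47,0.04],[0,0,0]],[[-0.12,-0.47,0.04],[0,0,0]],[[-0.12,-0.47,0.04],[0,0,0]],[[-0.12,-0.47,0.04],[0,0,0]],[[-0.12,-0.47,0.04],[0,0,0]],[[-0.12,-0.47,0.04],[0,0,0]],[[-0.12,-0.47,0.04],[0,0,0]],[[-0.12,-0.47,0.04],[0,0,0]],[[-0.12,-0.47,0.04],[0,0,0]],[[-0.12,-0.47,0.04],[0,0,0]],[[-0.12,-0.43,0.04],[0,0,0]],[[0,0,0],[0,0,0]]]'
python3 - <<'E'
from h import *
from mosaic import tile
togo([.494,.1845,.096],-.25)
s=robot.read_camera("side")["frame"];t=robot.read_camera("top")["frame"]
cv2.imwrite("pics/m1.png",np.hstack([tile(s,230,110,66,75),tile(t,195,150,66,75)]))
E
```

```text
time_s: 4.58
ee_pos: [0.4962, 0.1866, 0.195]
ee_rot: [-3.117, 0.384, 0.001]
contact_force: [0.0, -0.7, 0.3]
width: 0.0512
gripper_force: 0.0
4.58 [0.4962 0.1866 0.195 ] [[0.97, -0.243, -0.0], [-0.243, -0.97, 0.002], [-0.001, -0.001, -1.0]] F [ 0.  -0.7  0.3] w 0.051186201707119953 0.0
shift [-0.025  0.045  1.65 ]
turn [-0.001  0.     0.003]
```

View pics/m1.png

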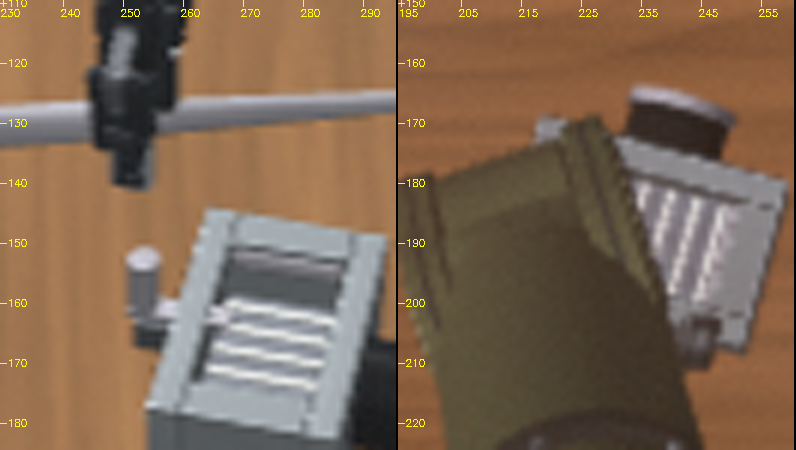

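The fingers are over the knob (side view: tips near (252,140), knob top (254,152)). I'll descend and grip.

```bash
python3 -m pendant '[[[-0.02,0.04,0.23],[0,0,0]],[[0,0,0.23],[0,0,0]],[[0,0,0.23],[0,0,0]],[[0,0,0.23],[0,0,0]],[[0,0,0.23],[0,0,0]],[[0,0,0.23],[0,0,0]],[[0,0,0.23],[0,0,0]],[[0,0,0],[0,0,0]]]'
python3 -m pendant '[[[0,0,0],[0,0,0]],[[0,0,0],[0,0,0]],[[0,0,0],[0,0,0]],[[0,0,0],[0,0,0]],[[0,0,0],[0,0,0]],[[0,0,0],[0,0,0]],[[0,0,0],[0,0,0]]]' 0 70
```

```text
time_s: 5.68
ee_pos: [0.4941, 0.1816, 0.0975]
ee_rot: [3.115, -0.395, -0.003]
contact_force: [-0.3, -0.4, -0.6]
width: 0.0509
gripper_force: 0.0
time_s: 6.55
ee_pos: [0.4959, 0.1841, 0.0995]
ee_rot: [-3.114, 0.392, -0.004]
contact_force: [-0.3, 5.3, 3.8]
width: 0.0154
gripper_force: 68.4
```

```bash
python3 -m pendant '[[[-0.04,0,0],[0,0,0]],[[-0.04,0,0],[0,0,0]],[[-0.04,0,0],[0,0,0]],[[-0.04,0,0],[0,0,0]],[[-0.04,0,0],[0,0,0]]]'
python3 -m pendant '[[[-0.03,0,0],[0,0,0]],[[-0.03,0,0],[0,0,0]],[[-0.03,0,0],[0,0,0]],[[-0.03,0,0],[0,0,0]],[[-0.03,0,0],[0,0,0]],[[0,0,0],[0,0,0]]]'
```

```text
time_s: 7.18
ee_pos: [0.4866, 0.1866, 0.0996]
ee_rot: [-3.113, 0.394, -0.01]
contact_force: [5.1, 4.8, -0.4]
width: 0.015
gripper_force: 68.3
time_s: 7.92
ee_pos: [0.4832, 0.1875, 0.0997]
ee_rot: [-3.111, 0.399, -0.025]
contact_force: [13.0, 0.6, -7.6]
width: 0.016
gripper_force: 68.6
```

```bash
python3 -m pendant '[[[-0.04,0,0],[0,0,0]],[[-0.04,0,0],[0,0,0]],[[-0.04,0,0],[0,0,0]],[[0,0,0],[0,0,0]]]'
python3 -m pendant '[[[-0.03,0,0],[0,0,0]],[[-0.03,0,0],[0,0,0]],[[-0.03,0,0],[0,0,0]],[[0,0,0],[0,0,0]],[[0,0,0],[0,0,0]]]'
```

```text
time_s: 8.43
ee_pos: [0.4764, 0.1893, 0.0996]
ee_rot: [-3.111, 0.399, -0.026]
contact_force: [14.6, 1.1, -8.8]
width: 0.0154
gripper_force: 68.6
time_s: 9.05
ee_pos: [0.4764, 0.1893, 0.0997]
ee_rot: [-3.109, 0.403, -0.04]
contact_force: [23.5, -2.4, -17.1]
width: 0.0157
gripper_force: 68.7
```

The bolt travelled 20.2 mm and the force rose against the stop. I'll relax the pull, release and rise.

```bash
python3 -m pendant '[[[0.05,0,0],[0,0,0]],[[0.05,0,0],[0,0,0]],[[0,0,0],[0,0,0]]]'
python3 -m pendant '[[[0,0,0],[0,0,0]],[[0,0,0],[0,0,0]],[[0,0,0],[0,0,0]],[[0,0,-0.1],[0,0,0]],[[0,0,-0.25],[0,0,0]],[[0,0,-0.35],[0,0,0]],[[0,0,-0.4],[0,0,0]],[[0,0,-0.4],[0,0,0]],[[0,0,-0.4],[0,0,0]],[[0,0,0],[0,0,0]]]' 0.6
python3 - <<'E'
from h import *
togo([.494,.1845,.19],-.25)
s=robot.read_camera("side");cv2.imwrite("pics/s2.png",s["frame"])
print("expected knob px in/out",w2px(s,[.494,.1845,.12]),w2px(s,[.4746,.1892,.12]))
# knob top blob near there
f=s["frame"][135:170,235:262].astype(int);print(f.min(axis=2)[5:25])
E
```

```text
time_s: 9.43
ee_pos: [0.4765, 0.1892, 0.0996]
ee_rot: [-3.111, 0.399, -0.024]
contact_force: [12.7, 1.5, -8.3]
width: 0.0153
gripper_force: 69.9
time_s: 10.68
ee_pos: [0.4693, 0.1892, 0.2151]
ee_rot: [-3.114, 0.395, -0.007]
contact_force: [0.2, -0.7, 0.4]
width: 0.0512
gripper_force: 0.0
10.68 [0.4693 0.1892 0.2151] [[0.968, -0.25, 0.004], [-0.25, -0.968, 0.002], [0.004, -0.003, -1.0]] F [ 0.2 -0.7  0.4] w 0.05115575385478076 0.0
shift [ 0.416 -0.026  0.421]
turn [-0.002 -0.002 -0.002]
expected knob px in/out (np.float64(253.44103570795104), np.float64(152.52915538570267)) (np.float64(247.1788731318033), np.float64(151.59699310414697))
[[ 82  80  81  84  84  82  81  80  81  83  83  79  80  85  86  85  80  76
   77  79  80  82  78  80  79  80  83]
 [ 81  79  80  83  83  82  80  81  82  83  82  81  82  86  87  84  79  79
   78  77  81  83  80  79  77  80  83]
 [ 81  79  81  84  84  83  81  80  83  83  82  81  80  84  88  85  80  77
   77  78  81  81  81  79  78  80  82]
 [ 81  80  81  85  82  83  82  80  81  81  82  80  81  85  87  84  81  78
   78  78  80  81  81  80  79  81  83]
 [ 8
[... 1104 characters left out ...]
  83  80  81  80 104]
 [ 79  79  81  84  84  81  80  79  81  83  91  96  98  96  91  88  83  81
   79  79  80  83  83  81  80  78 129]
 [ 79  78  79  83  84  83  80  78  81  82  90  96  97  96  93  88  82  81
   79  79  81  82  81  83  81  73 155]
 [ 77  76  79  82  84  82  81  78  81  81  92  95  98  98  94  88  84  83
   80  78  79  81  82  82  81  90 158]
 [ 77  78  79  83  85  81  79  79  81  82  90  97  97  97  93  88  85  82
   78  78  78  81  82  82  82 129 168]
 [ 78  77  80  84  86  82  80  79  82  81  92  95  98  97  92 123 127 100
   86  84  82  84  83  82  73 155 174]
 [ 77  76  79  84  84  83  80  78  82  82  92  95  98  97  92 145 190 203
  216 202 182 160 126 102  94 165 177]]
```

The knob is now at column 247.3 (predicted 247.2 for out), so the bolt is held. Next, the grille.

Run:
```python
from h import *
togo([.578,-.193,.16],1.218)
print(np.round(robot.sense()["qpos"],2))
```

```text
10.72 [0.4685 0.1889 0.2139] [[0.968, -0.25, 0.002], [-0.25, -0.968, 0.001], [0.002, -0.002, -1.0]] F [1.  0.5 0.2] w 0.05137628606458103 0.0
shift [3.355 5.709 0.896]
turn [ 0.    -0.002 -0.936]
[-0.55  0.56  0.12  1.95 -0.11  0.63 -2.18]
```

```bash
python3 -m pendant '[[[0.28,0.475,0.04],[0,0,0]],[[0.28,0.475,0.04],[0,0,0]],[[0.28,0.475,0.04],[0,0,0]],[[0.28,0.475,0.04],[0,0,0]],[[0.28,0.475,0.04],[0,0,0]],[[0.28,0.475,0.04],[0,0,0]],[[0.28,0.475,0.04],[0,0,0]],[[0.28,0.475,0.04],[0,0,0]],[[0.28,0.475,0.04],[0,0,0]],[[0.28,0.475,0.04],[0,0,0]],[[0.28,0.475,0.04],[0,0,0]],[[0.28,0.475,0.04],[0,0,0]],[[0,0,0],[0,0,0]]]'
python3 -m pendant '[[[0,0,0],[0,0,-0.094]],[[0,0,0],[0,0,-0.094]],[[0,0,0],[0,0,-0.094]],[[0,0,0],[0,0,-0.094]],[[0,0,0],[0,0,-0.094]],[[0,0,0],[0,0,-0.094]],[[0,0,0],[0,0,-0.094]],[[0,0,0],[0,0,-0.094]],[[0,0,0],[0,0,-0.094]],[[0,0,0],[0,0,-0.094]],[[0,0,0],[0,0,0]],[[0,0,0],[0,0,0]]]'
python3 -c "
from h import *
togo([.578,-.193,.032],1.218)
print(np.round(robot.sense()['qpos'],2))"
```

```text
time_s: 12.35
ee_pos: [0.577, -0.1965, 0.1828]
ee_rot: [3.113, -0.403, -0.002]
contact_force: [-0.7, -0.1, 0.5]
width: 0.0514
gripper_force: 0.0
time_s: 13.85
ee_pos: [0.5776, -0.1921, 0.1836]
ee_rot: [-2.572, -1.802, 0.001]
contact_force: [0.6, -0.1, -0.1]
width: 0.0513
gripper_force: 0.0
13.85 [ 0.5776 -0.1921  0.1836] [[0.341, 0.94, -0.001], [0.94, -0.341, 0.0], [0.0, -0.001, -1.0]] F [ 0.6 -0.1 -0.1] w 0.051272555263256525 0.0
shift [-0.012  0.014  2.527]
turn [-0.001 -0.     0.003]
[ 0.46  0.74 -0.39  1.66  0.36  0.81 -0.43]
```

```bash
python3 -m pendant '[[[0,0,0.25],[0,0,0]],[[0,0,0.25],[0,0,0]],[[0,0,0.25],[0,0,0]],[[0,0,0.25],[0,0,0]],[[0,0,0.25],[0,0,0]],[[0,0,0.25],[0,0,0]],[[0,0,0.25],[0,0,0]],[[0,0,0.25],[0,0,0]],[[0,0,0.25],[0,0,0]],[[0,0,0.25],[0,0,0]],[[0,0,0],[0,0,0]]]'
python3 -m pendant '[[[0,0,0],[0,0,0]],[[0,0,0],[0,0,0]],[[0,0,0],[0,0,0]],[[0,0,0],[0,0,0]],[[0,0,0],[0,0,0]],[[0,0,0],[0,0,0]],[[0,0,0],[0,0,0]]]' 0 70
```

```text
time_s: 15.22
ee_pos: [0.577, -0.1926, 0.0325]
ee_rot: [-2.57, -1.804, 0.003]
contact_force: [0.2, -0.3, 0.5]
width: 0.0517
gripper_force: 0.0
time_s: 16.1
ee_pos: [0.5786, -0.1929, 0.0347]
ee_rot: [2.57, 1.804, 0.002]
contact_force: [-0.0, -0.4, 5.6]
width: 0.0123
gripper_force: 69.0
```

```bash
python3 -m pendant '[[[0,0,-0.15],[0,0,0]],[[0,0,-0.25],[0,0,0]],[[0,0,-0.25],[0,0,0]],[[0,0,-0.3],[0,0,0]],[[0,0,-0.3],[0,0,0]],[[0,0,-0.35],[0,0,0]],[[0,0,-0.35],[0,0,0]],[[0,0,-0.35],[0,0,0]],[[0,0,-0.2],[0,0,0]],[[0,0,-0.1],[0,0,0]],[[0,0,0],[0,0,0]],[[0,0,0],[0,0,0]]]'
python3 -c "
from h import *
togo([.559,.166,.185],1.319)"
```

```text
time_s: 17.6
ee_pos: [0.5774, -0.1927, 0.1892]
ee_rot: [-2.57, -1.804, 0.002]
contact_force: [-0.3, 0.3, -1.2]
width: 0.0127
gripper_force: 68.3
17.6 [ 0.5774 -0.1927  0.1892] [[0.34, 0.941, -0.001], [0.941, -0.34, 0.0], [-0.0, -0.001, -1.0]] F [-0.3  0.3 -1.2] w 0.012735938487741374 68.2815170288086
shift [ 5.519 -2.319  0.071]
turn [-0.001  0.    -0.06 ]
```

```bash
python3 -m pendant '[[[0.2,-0.083,0],[0,0,0]],[[0.394,-0.166,0],[0,0,0]],[[0.394,-0.166,0],[0,0,0]],[[0.394,-0.166,0],[0,0,0]],[[0.394,-0.166,0],[0,0,0]],[[0.394,-0.166,0],[0,0,0]],[[0.394,-0.166,0],[0,0,0]],[[0.394,-0.166,0],[0,0,0]],[[0.394,-0.166,0],[0,0,0]],[[0.394,-0.166,0],[0,0,0]],[[0.394,-0.166,0],[0,0,0]],[[0.394,-0.166,0],[0,0,0]],[[0.394,-0.166,0],[0,0,0]],[[0.394,-0.166,0],[0,0,0]],[[0.2,-0.083,0],[0,0,0]],[[0,0,0],[0,0,-0.03]],[[0,0,0],[0,0,-0.03]],[[0,0,0],[0,0,0]],[[0,0,0],[0,0,0]]]'
python3 - <<'E'
from h import *
from mosaic import tile
togo([.559,.166,.155],1.319)
s=robot.read_camera("side");t=robot.read_camera("top")["frame"]
cv2.imwrite("pics/s3.png",s["frame"]);cv2.imwrite("pics/t3.png",t)
cv2.imwrite("pics/m3.png",np.hstack([tile(s["frame"],238,95,66,100),tile(t,200,135,66,100)]))
E
```

```text
time_s: 19.98
ee_pos: [0.5595, 0.1653, 0.1899]
ee_rot: [2.485, 1.922, -0.0]
contact_force: [-0.2, -0.2, -1.3]
width: 0.013
gripper_force: 68.3
19.98 [0.5595 0.1653 0.1899] [[0.251, 0.968, 0.0], [0.968, -0.251, -0.0], [-0.0, 0.0, -1.0]] F [-0.2 -0.2 -1.3] w 0.012962291460583442 68.28333377838135
shift [ 0.01  -0.012  0.581]
turn [ 0.     0.    -0.001]
```

View pics/m3.png

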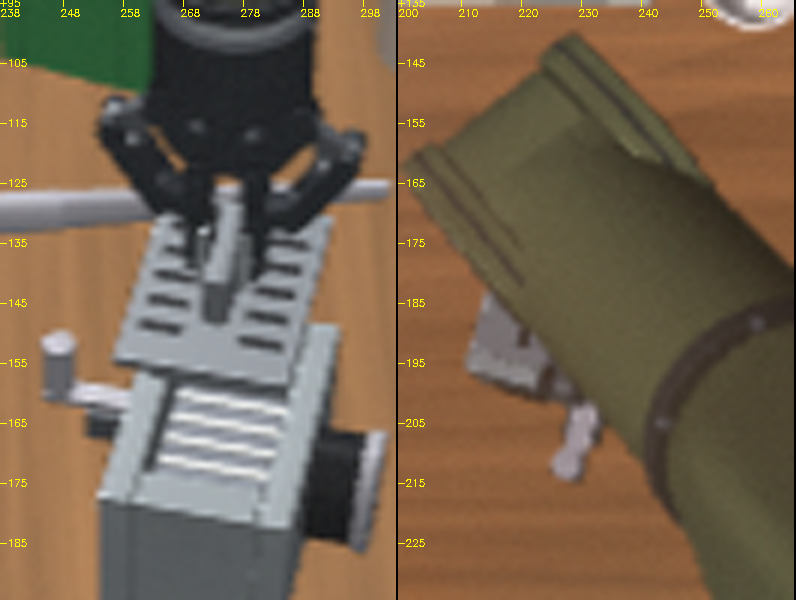

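The side view shows the grille level in the grip above the mouth, with the bolt still out. Its plate corners are near (113,357), (288,382) and (333,218) in the mosaic. I'll check its offset against the box.

Run:
```python
from h import *
from scipy.optimize import least_squares
c=robot.read_camera("side")
f=lambda L:[(238+(x+.5)/6-.5,95+(y+.5)/6-.5) for x,y in L]
def fit(ob,sg,a,b,z):
    def r(p):
        e=[];C,S=np.cos(p[2]),np.sin(p[2])
        for (sx,sy),uv in zip(sg,ob):
            l=(sx*a/2,sy*b/2);e+=list(np.array(w2px(c,[p[0]+C*l[0]-S*l[1],p[1]+S*l[0]+C*l[1],z if z else p[3]]))-uv)
        return e
    q=least_squares(r,[.56,.16,-.2,.18]);return np.round(q.x,4),np.round(q.fun,1)
g=f([(113,357),(288,382),(333,218)]);sg=[(-1,-1),(1,-1),(1,1)]
print("grille z free",fit(g,sg,.088,.124,None));print("grille z=.182",fit(g,sg,.088,.124,.182))
print("box",fit(f([(99,494),(290,527),(340,327)]),sg,.1,.15,.09))
```

```text
grille z free (array([ 0.5612,  0.1899, -0.2627,  0.1583]), array([ 0.2, -0.2, -0.1,  0.4, -0.1, -0.2]))
grille z=.182 (array([ 0.5589,  0.1666, -0.259 ,  0.18  ]), array([-0.2, -0.1,  0.1,  0.7,  0.1, -0.7]))
box (array([ 0.5603,  0.1682, -0.2605,  0.18  ]), array([-0.3,  0.3, -0. ,  0.3,  0.3, -0.7]))
```

```bash
python3 -m pendant '[[[0.02,0,0.15],[0,0,0]],[[0,0,0.2],[0,0,0]],[[0,0,0.2],[0,0,0]],[[0,0,0.2],[0,0,0]],[[0,0,0.15],[0,0,0]],[[0,0,0.05],[0,0,0]],[[0,0,0],[0,0,0]],[[0,0,0],[0,0,0]]]'
python3 -m pendant '[[[0,0,0.05],[0,0,0]],[[0,0,0.05],[0,0,0]],[[0,0,0.05],[0,0,0]],[[0,0,0],[0,0,0]]]'
```

```text
time_s: 21.12
ee_pos: [0.56, 0.1675, 0.1333]
ee_rot: [2.483, 1.924, 0.001]
contact_force: [0.0, 0.0, -1.4]
width: 0.0127
gripper_force: 68.3
time_s: 21.62
ee_pos: [0.5594, 0.1672, 0.1235]
ee_rot: [-2.483, -1.924, 0.001]
contact_force: [-0.5, 0.3, -1.1]
width: 0.0125
gripper_force: 68.3
```

```bash
python3 -m pendant '[[[0,0,0.04],[0,0,0]],[[0,0,0.04],[0,0,0]],[[0,0,0],[0,0,0]]]'
python3 -m pendant '[[[0,0,0.04],[0,0,0]],[[0,0,0.04],[0,0,0]],[[0,0,0],[0,0,0]]]'
```

```text
time_s: 22.0
ee_pos: [0.5595, 0.1673, 0.1188]
ee_rot: [-2.483, -1.924, 0.001]
contact_force: [-0.1, -0.7, -0.8]
width: 0.0125
gripper_force: 68.3
time_s: 22.38
ee_pos: [0.5603, 0.1668, 0.116]
ee_rot: [2.483, 1.922, 0.002]
contact_force: [-1.8, -3.3, 12.1]
width: 0.0125
gripper_force: 70.3
```

Contact came where the rollers should be, and the grille is inside the mouth. I'll press on.

```bash
python3 -m pendant '[[[0,0,0.04],[0,0,0]],[[0,0,0.04],[0,0,0]],[[0,0,0],[0,0,0]]]'
python3 -m pendant '[[[0,0,0.04],[0,0,0]],[[0,0,0.03],[0,0,0]],[[0,0,0],[0,0,0]],[[0,0,0],[0,0,0]]]'
```

```text
time_s: 22.75
ee_pos: [0.5601, 0.1653, 0.1122]
ee_rot: [2.482, 1.92, -0.001]
contact_force: [-5.8, -7.0, 22.0]
width: 0.0127
gripper_force: 72.9
time_s: 23.25
ee_pos: [0.56, 0.1639, 0.1082]
ee_rot: [2.482, 1.918, -0.004]
contact_force: [-4.9, -7.0, 25.0]
width: 0.0129
gripper_force: 74.2
```

```bash
python3 -m pendant '[[[-0.03,-0.02,0.02],[0,0,0]],[[0,0,0.03],[0,0,0]],[[0,0,0],[0,0,0]]]'
python3 - <<'E'
from h import *
from mosaic import tile
state()
s=robot.read_camera("side")
cv2.imwrite("pics/m4.png",tile(s["frame"],235,105,75,85,7))
E
```

```text
time_s: 23.62
ee_pos: [0.5604, 0.1646, 0.1052]
ee_rot: [2.481, 1.919, 0.005]
contact_force: [0.6, -3.0, 15.1]
width: 0.0126
gripper_force: 73.5
23.62 [0.5604 0.1646 0.1052] [[0.251, 0.968, 0.005], [0.968, -0.251, -0.002], [-0.0, 0.005, -1.0]] F [ 0.6 -3.  15.1] w 0.01261423966843326 73.53833556175232
```

View pics/m4.png

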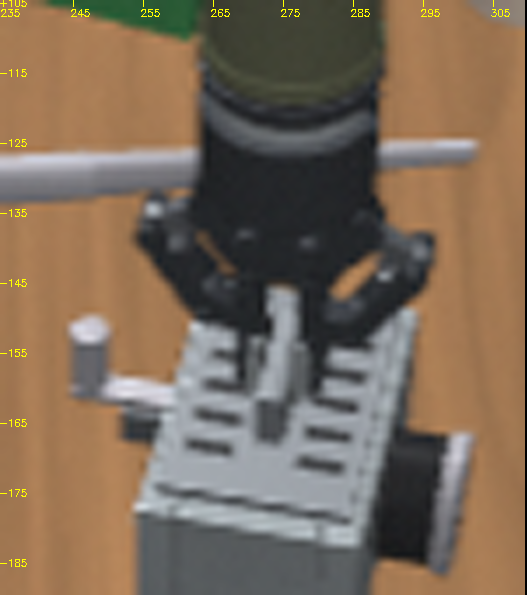

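The plate appears flat on the rim and centred, and the bolt is out. The force fell from 25 to 15 N. To confirm, I'll press a little more and see whether the plate yields.

```bash
python3 -m pendant '[[[0,0,0.04],[0,0,0]],[[0,0,0],[0,0,0]],[[0,0,0],[0,0,0]]]'
python3 -m pendant '[[[0,0,0.06],[0,0,0]],[[0,0,0],[0,0,0]],[[0,0,0],[0,0,0]]]'
```

```text
time_s: 24.05
ee_pos: [0.5608, 0.1664, 0.1023]
ee_rot: [2.482, 1.921, 0.009]
contact_force: [1.1, -0.9, 13.5]
width: 0.0125
gripper_force: 73.8
time_s: 24.42
ee_pos: [0.5608, 0.1663, 0.1022]
ee_rot: [2.481, 1.92, 0.01]
contact_force: [-6.2, -3.1, 40.9]
width: 0.0129
gripper_force: 77.8
```

```bash
python3 -m pendant '[[[0,0,-0.03],[0,0,0]],[[0,0,-0.035],[0,0,0]],[[0,0,0],[0,0,0]],[[0,0,0],[0,0,0]],[[0,0,0],[0,0,0]],[[0,0,0],[0,0,0]]]'
python3 - <<'E'
from h import *
from mosaic import tile
state()
s=robot.read_camera("side")
cv2.imwrite("pics/m5.png",tile(s["frame"],235,105,75,85,7));state()
E
```

```text
time_s: 25.18
ee_pos: [0.5607, 0.1666, 0.1023]
ee_rot: [2.482, 1.922, 0.008]
contact_force: [0.9, 0.2, 10.5]
width: 0.0125
gripper_force: 73.4
25.18 [0.5607 0.1666 0.1023] [[0.25, 0.968, 0.006], [0.968, -0.25, 0.001], [0.003, 0.005, -1.0]] F [ 0.9  0.2 10.5] w 0.01248288424982701 73.41774702072144
25.23 [0.5607 0.1666 0.1023] [[0.25, 0.968, 0.006], [0.968, -0.25, 0.001], [0.003, 0.005, -1.0]] F [ 1.4  0.7 10.1] w 0.0124291135278911 73.41750741004944
```

View pics/m5.png

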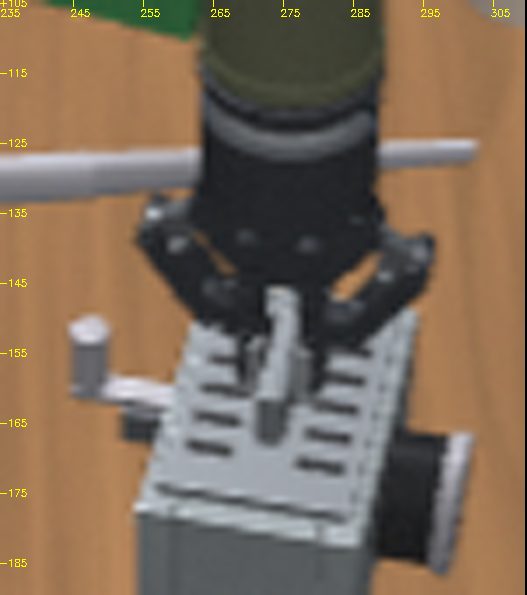

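The plate is flat on the rim, the knob is still out at column 246, and the push is steady at 10 N. I'm handing in.

```bash
python3 -c "
from h import *
print(robot.hand_in());state()"
```

```text
the job is handed in; nothing more can be done
None
the job is handed in; nothing more can be done
```

I handed in the job at 25 s: the stop bolt is out and held on its catch, and the grille is snapped home and flat on the rim, with the arm still pressing down at about 10 N. The hand-in gave no verdict.

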